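# Move a flattened print to its carrier with a lifter

### The job

The mounted print has finished flattening: take the two brass weights off it and stand them upright in the two free cells of the weights crate, one per cell. Then slide the flat lifter under the print, lift it off the pressing board keeping it level, and set it gently, centred and square, across the two battens of the grey carrier board, without the gripper ever touching the print. Finally lay the lifter flat back in the middle of its blue pad, leaving the third weight, the spectacles case and the brush where they are.

Things in the scene. Friction and masses are not known exactly. Their poses are not given: they have to be found in the camera images.
- print: fragile photograph on a stiff cream card mount with a dark brown picture, a flat rigid slab 100 (its x) x 160 (its y) x 6 mm, about 0.13 kg; origin at the centre of its underside, z up. It starts resting across the two battens of the pressing board, its y roughly along the board's y, with weights a and b standing on it.
- press: pressing board, fixed: wooden base 110 (x) x 176 (y) x 6 mm with two green battens along its x, 14 mm wide, 18 mm high, centred at y = +-73 mm: tops 24 mm above the table, a channel 132 mm wide and 18 mm high under the print, open at both ends (-x and +x). Origin at the centre of the underside, on the table. Its x points roughly to the robot's left.
- carrier: carrier board, fixed: exactly the same shape and sizes as the pressing board, with grey base and white battens; empty at the start. Origin at the centre of the underside. It and the pressing board may be swapped left and right.
- weight_a: brass weight, upright: round foot 50 mm diameter and 50 mm high, on top of it a round knob 30 mm diameter reaching from 52 to 95 mm height; about 0.4 kg. Origin at the centre of its underside. Stands on the print, about 42 mm from the print's centre towards its -y.
- weight_b: brass weight like weight_a, standing on the print about 42 mm from the centre towards its +y.
- weight_c: third brass weight of the same kind, already stored in the crate cell at point cell2; leave it there.
- crate: plywood weights crate, fixed, open on top: 214 (x) x 74 (y) x 45 mm high, walls and floor 4 mm, two dividers make a row of three cells along its x, each 66 mm square inside (walls 45 mm high). Origin at the centre of the underside, on the table.
- cell0 (a point): centre of the floor of the first crate cell (70 mm to the crate's -x), free at the start
- cell1 (a point): centre of the floor of the middle crate cell, free at the start
- cell2 (a point): centre of the floor of the third crate cell (70 mm to +x), occupied by weight_c
- lifter: flat lifter: steel blade 150 (x) x 80 (y) x 3 mm, front edge at x = +75 mm (last 5 mm narrower). Over its rear a red handle bar 60 (x) x 20 (y) x 22 mm, 38 to 60 mm above the underside, centred at x = -50 mm, on two 10 mm posts at x = -68 and -39 mm; the 108 mm of blade before the posts are bare. About 0.16 kg. Origin at the centre of the underside, z up; starts on the pad, roughly along its x.
- lifter_grip (a point): centre of the lifter's red handle bar, 50 mm behind (-x) and 49 mm above the lifter's origin
- pad: blue felt pad, fixed, 190 (x) x 120 (y) x 3 mm; origin at the centre of its underside on the table. Home of the lifter.
- case: bystander: black spectacles case 155 x 55 x 38 mm, loose; origin under its centre
- brush: bystander: hand brush about 170 mm long, loose, lying on the table between the robot and the boards
Things that resemble listed ones, but are neither listed nor needed, are in the scene too. Leave any red or turquoise look-alike of the press alone.

How it is judged (in metres and radians):
On the way, in this order (a step that is already met when the one before it is completed fails the run):
1. both weights stand in free cells of the crate while the print still lies on the pressing board (x of weight_a in the frame of crate between -0.1 and 0.1 m and y of weight_a in the frame of crate between -0.03 and 0.03 m and z of each of weight_a, weight_b in the frame of crate below 0.01 m and angle between each of weight_a, weight_b's own z axis and vertical below 0.1 rad and x of weight_b in the frame of crate between -0.1 and 0.1 m and y of weight_b in the frame of crate between -0.03 and 0.03 m and horizontal distance between print and press below 0.025 m and z of print in the frame of press between 0.02 and 0.028 m), for 0.2 s.
2. the print is lifted clear of the pressing board, carried level on the lifter (height (world z) of print above 0.034 m and contact force between print and lifter above 0.3 N and angle between print's own z axis and vertical below 0.2 rad), for 0.2 s.
3. the print rests centred and square on the carrier board and the lifter is off it (horizontal distance between print and carrier below 0.018 m and angle between the x axis of print and the x axis of carrier, either way round below 0.15 rad and z of print in the frame of carrier between 0.02 and 0.028 m and angle between print's own z axis and vertical below 0.05 rad and contact force between print and lifter below 0.05 N and linear speed of print below 0.03 m/s), for 0.2 s.
At the end, for the whole second after the job is handed in: Weights a and b each upright on the floor of their own crate cell; print on the carrier battens, within 18 mm of centre and 0.15 rad of square, free of the lifter; lifter flat, within 40 mm of the pad centre; all at rest; third weight moved under 25 mm, case and brush under 30 mm (x of weight_a in the frame of crate between -0.1 and 0.1 m and y of weight_a in the frame of crate between -0.03 and 0.03 m and z of each of weight_a, weight_b in the frame of crate below 0.01 m and angle between each of weight_a, weight_b's own z axis and vertical below 0.1 rad and x of weight_b in the frame of crate between -0.1 and 0.1 m and y of weight_b in the frame of crate between -0.03 and 0.03 m and horizontal distance between print and carrier below 0.018 m and angle between the x axis of print and the x axis of carrier, either way round below 0.15 rad and z of print in the frame of carrier between 0.02 and 0.028 m and angle between print's own z axis and vertical below 0.05 rad and contact force between print and lifter below 0.05 N and linear speed of each of print, lifter, weight_a, weight_b below 0.02 m/s and horizontal distance between lifter and pad below 0.04 m and height (world z) of lifter below 0.01 m and angle between lifter's own z axis and vertical below 0.08 rad and distance of weight_c from where it was at the start of the episode below 0.025 m and distance of each of case, brush from where it was at the start of the episode below 0.03 m); the robot touches nothing.
It fails at once if the gripper touches the print (over 1 N) (contact force between print and the fingers above 1 N or contact force between print and the arm above 1 N).
It fails at once if the print tips more than 0.35 rad (angle between print's own z axis and vertical above 0.35 rad).
It fails at once if the print is banged down on the carrier board (over 20 N) (contact force between print and carrier above 20 N).
It fails at once if a bystander (third weight, case, brush) is pushed more than 30 mm (distance of any of weight_c, case, brush from where it was at the start of the episode above 0.03 m).
It also fails if it takes over 72 s, if anything falls off the work surface, if the arm or the gripper's body presses on something with over 40 N, if the wrist force passes 120 N, or if a joint passes its speed limit or range.

### The arm

A 6-joint arm with a two-finger parallel gripper is mounted at the origin on the work surface. World frame = base frame: x ahead of the robot, y to its left, z up, the work surface at z = 0. Lengths are in mm, angles in rad, forces in N, time in s.
With the tool pointing down it reaches from about 350 to 875 mm from the base axis. Payload 4.2 kg.
Tool frame: the origin (TCP) lies on the mounting face of the last link; the fingertips stand 173 mm ahead of it and the grasp point (between the pads) lies 155 mm ahead of it; z points along the fingers, y is the direction in which the jaws open and shut (so a half turn about z gives the same grasp; the last joint's range is limited). The gripper opens to 85 mm and grips with 20 to 120 N. Pads are 22 mm wide; open, the fingers measure 114 mm over their backs; the gripper's body (76 mm by 85 mm) begins 54 mm behind the grasp point. The pads swing forward as they close: fully open they stand 13 mm farther back than shut.
Start: joints at [-0.957, 0.385, 0.008, 0, -1.194, -0.259], TCP at [217.141, -586.046, 404.712] pointing down, gripper open.
Joint ranges: [-3.14, 3.14], [-1.21, 2.06], [-1.07, 1.41], [-3.16, 2.05], [-2.99, -0.16], [-3.1, 3.1]. Speed limits (rad/s): [2.79, 2.79, 3.14, 3.14, 3.14, 3.14].

### API

Orientations are given as a unit quaternion [x, y, z, w].
In Python, from bench import arm gives the robot as it stands.
- The arm moves only by the shell command python3 -m jog 'ROWS' [OPENING]. ROWS is JSON, a list that holds one entry, the list of rows, each a list of 4 numbers: the shift along the tool's x, y, z in mm, then the turn about the tool's z in degrees. In form: [[[x, y, z, spin], ...]]. A call has exactly 5 rows; each row is the pose to reach, as a shift and turn from the pose measured when the call began, along the tool's axes at that moment; what a row does not reach only later rows make up. A row lasts 1/8 s, in which the tool goes at most 62.5 mm and 10.7 degrees, less where a joint would pass 70% of its speed; a pose out of reach is approached as far as the arm can. A call with a gripper value outside its range is refused whole. OPENING is the finger opening in mm, from 0 to 85.4, set as the call begins (- or left out, the last holds). The fingers move at their own pace and stop on an object; the grip force is fixed at half the most. Time passes only in rows, so rows that repeat a pose let the fingers close, or fill a call up. It gives the time, the measured TCP pose, the force and the opening at its end, in the units of the state.
- arm.read_state(): the state, without advancing time (a new reading comes with each control period).
- arm.get_image(name): name is "scene" or "top"; returns (picture, depth): 384x512x3 uint8, blue, green, red; 384x512 float32, mm along the optical axis (not along the pixel's ray), 0 where there is no reading.
- arm.camera_params(name): a dict with "mtx" (3x3 intrinsics, pixels), "R" (3x3) and "t" (3): a world point X has camera coordinates R X + t. Camera axes: x right, y down, z forward; pixel columns grow to the right and rows downward; lengths in mm; the calibration is good to about 2 mm. A picture is of the moment at which its call begins. camera_params takes no time and is no camera call.
- arm.job_done(): hands the job in, once; it reports no verdict.
The state is a dict: "clock": time; "joints": joint angles; "joint_vel": joint speeds; "joint_efforts": joint torques, N m; "position": TCP position; "ee_rot": TCP orientation; "contact_force": force on the tool from outside, world axes, zero at the start; "wrist_torque": the same for the moment, N m; "gripper_width": finger opening in mm.
Only numpy, scipy, OpenCV 4.12 (cv2) and the standard library are available. Lean on these libraries where they do the work, as an engineer would, in place of code of your own. Each camera call takes 0.05 s, during which the arm holds its last target.

## Working session

There is one attempt and no reset: what is moved stays moved. The work goes in short steps, Python scripts to look and compute and a shell command to move; the robot and the scene stay as the last step left them, time stands still between calls to the robot, and variables do not carry over. Pictures are saved under pics/ and viewed, and the job is handed in when it is done.

```bash
ls; mkdir -p pics
python3 - <<'E'
from bench import arm
import cv2,numpy as np
print(arm.read_state())
for n in("scene","top"):
    im,d=arm.get_image(n); cv2.imwrite(f"pics/{n}0.png",im); np.save(f"{n}0.npy",d)
    p=arm.camera_params(n); print(n,p["mtx"],p["R"],p["t"])
E
```

```text
pics
{'clock': 0.0, 'joints': array([-9.57444889e-01,  3.85570890e-01,  6.63572646e-03, -5.25468691e-04,
       -1.19402454e+00, -2.58588607e-01]), 'joint_vel': array([ 0.00042154,  0.00065176,  0.00070848, -0.00047572,  0.00056518,
       -0.00128451]), 'joint_efforts': array([-1.14730945e-03, -3.92285228e+01,  1.88399237e+01,  4.18601006e+00,
       -4.58726499e-03, -1.42961065e-05]), 'position': array([ 217.06355787, -585.8767028 ,  403.61246842]), 'ee_rot': array([-1.76357166e-01,  9.84325617e-01,  1.08363318e-03, -2.35428392e-04]), 'contact_force': array([0.55163364, 0.36417693, 0.14650513]), 'wrist_torque': array([0.04542345, 0.01917883, 0.01502592]), 'gripper_width': 85.53080673469985}
scene [[388.12544526   0.         251.04993071]
 [  0.         388.12544526 194.5106488 ]
 [  0.           0.           1.        ]] [[-0.56945435  0.82196862  0.00945101]
 [ 0.66097626  0.46469468 -0.58921069]
 [-0.48870454 -0.3292817  -0.80792415]] [ 255.05466398 -266.52842565 1318.77574036]
top [[349.05807349   0.         255.45387669]
 [  0.         349.05807349 187.42147875]
 [  0.           0.           1.        ]] [[ 0.02327349 -0.99971691  0.00494457]
 [-0.99629226 -0.02360296 -0.0827323 ]
 [ 0.08282558 -0.00300077 -0.99655954]] [-13.87465815 449.68761543 945.07509132]
```

View pics/scene0.png

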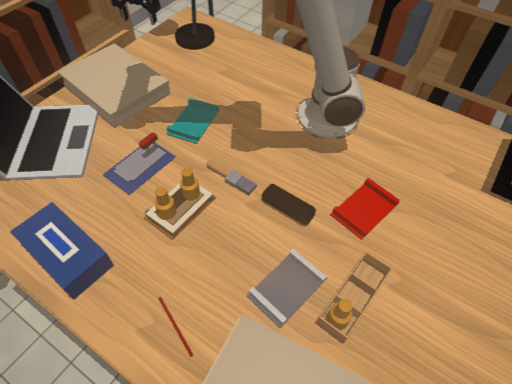

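View pics/top0.png

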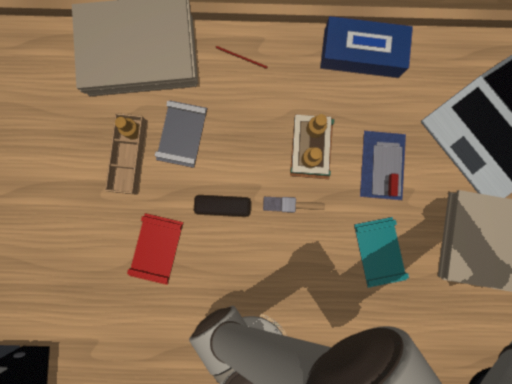

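```bash
cat > h.py <<'E'
from bench import arm
import cv2,numpy as np
def ray(n,uv,z):
    p=arm.camera_params(n);R=p["R"];t=p["t"];C=-R.T@t
    uv=np.atleast_2d(np.array(uv,float))
    d=(np.linalg.inv(p["mtx"])@np.c_[uv,np.ones(len(uv))].T).T@R
    return C+d*((z-C[2])/d[:,2])[:,None]
def proj(n,X):
    p=arm.camera_params(n);c=np.atleast_2d(X)@p["R"].T+p["t"];q=c@p["mtx"].T
    return q[:,:2]/q[:,2:]
def cloud(n,d):
    v,u=np.mgrid[:384,:512];p=arm.camera_params(n)
    r=np.stack([u,v,np.ones_like(u)],-1)@np.linalg.inv(p["mtx"]).T*d[...,None]
    return (r-p["t"])@p["R"]
def move(goal,yaw,graspz=155):
    """goal: grasp point world; yaw = world angle(deg) of jaw axis (tool y). prints tool shift & spin"""
    from scipy.spatial.transform import Rotation as Ro
    s=arm.read_state();R=Ro.from_quat(s["ee_rot"]).as_matrix()
    tcp=np.array(goal,float)+[0,0,graspz]
    sh=R.T@(tcp-s["position"])
    cur=np.degrees(np.arctan2(R[1,1],R[0,1]))
    sp=-(yaw-cur); sp=(sp+90)%180-90
    print("t %.2f tcp"%s["clock"],s["position"].round(1),"jaw yaw %.1f"%cur,"tilt %.2f"%np.degrees(np.arccos(-R[2,2])),"w %.1f"%s["gripper_width"],"F",s["contact_force"].round(1),"j",s["joints"].round(2))
    print("shift",sh.round(1),"spin %.1f (or %.1f)"%(sp,sp-np.sign(sp)*180))
E
python3 - <<'E'
from h import *
for n in("scene","top"):
    im=cv2.imread(f"pics/{n}0.png")
    for k,(x,y,w,h) in enumerate([(280,100,140,110),(95,85,130,120)] if n=="top" else [(95,120,170,120),(235,165,170,180)]):
        s=5 if w<150 else 3
        cv2.imwrite(f"pics/{n}_c{k}.png",cv2.resize(im[y:y+h,x:x+w],None,fx=s,fy=s,interpolation=cv2.INTER_CUBIC))
P=cloud("top",np.load("top0.npy"))
for nm,(u,v) in dict(table=(270,260),printc=(312,137),carrier=(181,134),knobA=(312,153),knobB=(317,121),c=(124,124),blade=(387,160),handle=(393,185),pad=(370,190)).items(): print(nm,P[v,u].round(1))
E
```

```text
table [251.4 -48.1   4.2]
printc [ 591.8 -155.8   32.6]
carrier [597.  210.3   8.6]
knobA [ 530.5 -141.5  122.1]
knobB [ 611.2 -152.8  124.6]
c [598.4 337.8  98.7]
blade [ 537.3 -372.4    6.4]
handle [ 460.9 -365.    65.8]
pad [ 451.7 -325.8    1.2]
```

View pics/top_c0.png

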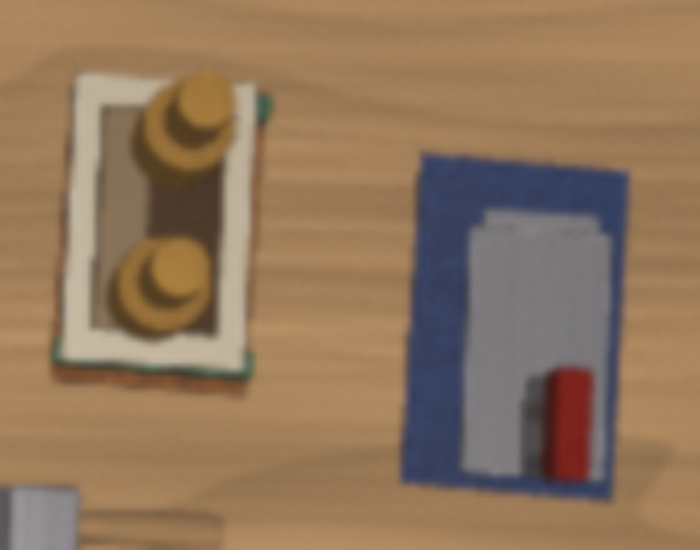

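View pics/top_c1.png

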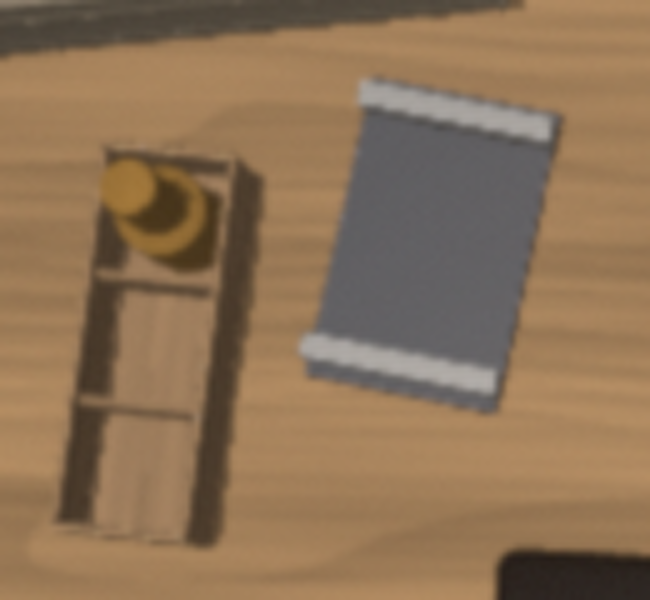

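View pics/scene_c0.png

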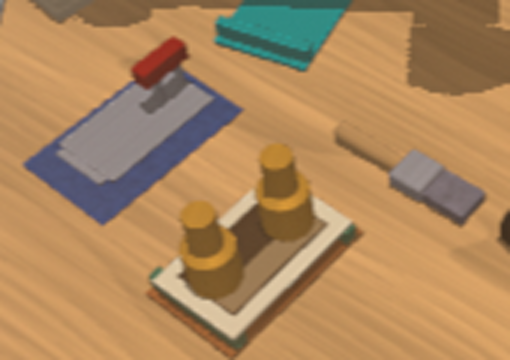

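Run:
```python
from h import *
P={n:cloud(n,np.load(n+"0.npy")) for n in("top","scene")}
I={n:cv2.imread(f"pics/{n}0.png") for n in P}
def blobs(m,mn=15):
    k,l,st,c=cv2.connectedComponentsWithStats(m.astype(np.uint8))
    return [(st[i,4],c[i].round(1),l==i) for i in range(1,k) if st[i,4]>=mn]
for n in P:
    hsv=cv2.cvtColor(I[n],cv2.COLOR_BGR2HSV)
    Z=P[n][...,2]
    brass=(hsv[...,1]>130)&(hsv[...,0]>10)&(hsv[...,0]<25)
    for lo,hi,zt in((114,135,125),(88,106,99)):
        for a,c,m in blobs(brass&(Z>lo)&(Z<hi)):
            print(n,"knob",zt,a,c,ray(n,c,zt).round(1), P[n][m].mean(0).round(1))
    # colour masks on planes
    H,S,V=[hsv[...,i].astype(int) for i in range(3)]
    def rect(name,m,z,roi):
        mm=np.zeros_like(m);x,y,w,h=roi;mm[y:y+h,x:x+w]=m[y:y+h,x:x+w]
        b=max(blobs(mm),key=lambda q:q[0]);cs,_=cv2.findContours(b[2].astype(np.uint8),0,1)
        c=max(cs,key=cv2.contourArea)[:,0]
        w=ray(n,c,z)[:,:2].astype(np.float32);(cx,cy),wh,ang=cv2.minAreaRect(w)
        print(n,name,b[0],"centre %.1f %.1f"%(cx,cy),np.round(wh,1),"ang %.1f"%ang)
    R=dict(top=[(280,100,60,90),(355,125,55,80),(150,95,60,80)],scene=[(135,170,90,75),(95,130,95,70),(240,240,95,90)])[n]
    red=(H<8)|(H>172)
    rect("print",(Z>24)&(S<255),30,R[0])
    rect("pad+lifter",((H>100)&(H<130)&(S>70))|((S<40)),3,R[1])
    rect("blade",(S<40)&(V>110),3 if 0 else 6,R[1])
    rect("handle",red&(S>150),60,R[1])
    rect("carrier battens",(S<50)&(V>150),24,R[2])
    rect("carrier all",(S<60),12,R[2])
```

```text
top knob 125 113 [320.2 120. ] [[ 613.8 -160.7  125. ]] [ 614.1 -160.9  124.2]
top knob 125 118 [315.4 153.4] [[ 529.1 -149.5  125. ]] [ 529.1 -149.6  124.7]
top knob 99 120 [120.7 122.6] [[601.8 346.3  99. ]] [602.2 346.7  98.1]
top knob 99 21 [316.2 126. ] [[ 605.3 -155.4   99. ]] [ 605.6 -155.8   97.4]
top knob 99 15 [310.2 158.3] [[ 521.  -140.9   99. ]] [ 521.3 -141.1   97.6]
top print 2128 centre 574.3 -157.6 [107.6 170.3] ang 86.7
top pad+lifter 2367 centre 524.2 -361.3 [119.3 189. ] ang 86.4
top blade 1129 centre 513.7 -372.5 [ 78.5 148.9] ang 87.3
top handle 164 centre 463.0 -367.9 [20.2 56.6] ang 85.4
top carrier battens 168 centre 528.1 223.4 [108.2  11.5] ang 80.0
top carrier all 2365 centre 599.0 212.0 [114.5 173.3] ang 79.9
scene knob 125 113 [187.2 173.2] [[ 532.4 -144.   125. ]] [ 531.9 -144.8  123.8]
scene knob 125 119 [161.1 192.5] [[ 617.4 -156.9  125. ]] [ 616.9 -157.6  124. ]
scene knob 99 57 [505.8   2.9] [[-912.1  318.1   99. ]] [-916.7  318.1   97.2]
scene knob 99 52 [189.  181.8] [[ 537.6 -137.6   99. ]] [ 536.4 -139.    96.9]
scene knob 99 49 [163.9 201.1] [[ 621.8 -149.5   99. ]] [ 620.8 -151.    96.6]
scene knob 99 175 [345.  305.9] [[604.2 351.   99. ]] [604.1 351.   99.1]
scene print 2087 centre 558.5 -167.6 [140.5 188.7] ang 87.1
scene pad+lifter 1645 centre 523.8 -359.9 [119.9 188.7] ang 86.4
scene blade 853 centre 513.3 -373.9 [ 86.4 151.2] ang 87.6
scene handle 149 centre 465.6 -363.6 [32.  63.2] ang 86.7
scene carrier battens 285 centre 670.5 199.9 [109.   14.4] ang 79.9
scene carrier all 3031 centre 600.6 210.9 [113.  174.9] ang 80.0
```

Run:
```python
from h import *
im=cv2.imread("pics/top0.png");Z=cloud("top",np.load("top0.npy"))
for nm,uv,z in(("crate top corners",[(116,114.5),(142.5,116.5),(107,189.5),(132.5,193)],45),):
    q=ray("top",uv,z);print(nm,q.round(1),q.mean(0).round(1))
m=(Z[...,2]>25)&(Z[...,2]<56);m[:, :100]=0;m[:,150:]=0;m[:100]=0;m[200:]=0
p=np.argwhere(m)
w=ray("top",p[:,::-1],45)[:,:2].astype(np.float32)
c=Z[m][:,:2].astype(np.float32)
print(cv2.minAreaRect(w),cv2.minAreaRect(c))
ims=cv2.imread("pics/scene0.png")
cv2.imwrite("pics/scene_crate.png",cv2.resize(ims[245:350,305:400],None,fx=6,fy=6,interpolation=cv2.INTER_CUBIC))
move([530,-148,105+50],87)
```

```text
crate top corners [[638.2 381.6  45. ]
 [634.4 309.2  45. ]
 [432.7 394.1  45. ]
 [424.9 325.5  45. ]] [532.6 352.6  45. ]
((533.0692138671875, 352.27685546875), (81.33370208740234, 213.99566650390625), 85.62454223632812) ((533.6749877929688, 355.9751892089844), (76.29283142089844, 214.2471160888672), 85.880615234375)
t 0.10 tcp [ 217.1 -585.9  403.7] jaw yaw 110.3 tilt 0.11 w 85.3 F [0.7 0.5 0.2] j [-0.96  0.39  0.01 -0.   -1.19 -0.26]
shift [-445.5  301.8   94.3] spin 23.3 (or -156.7)
```

View pics/scene_crate.png

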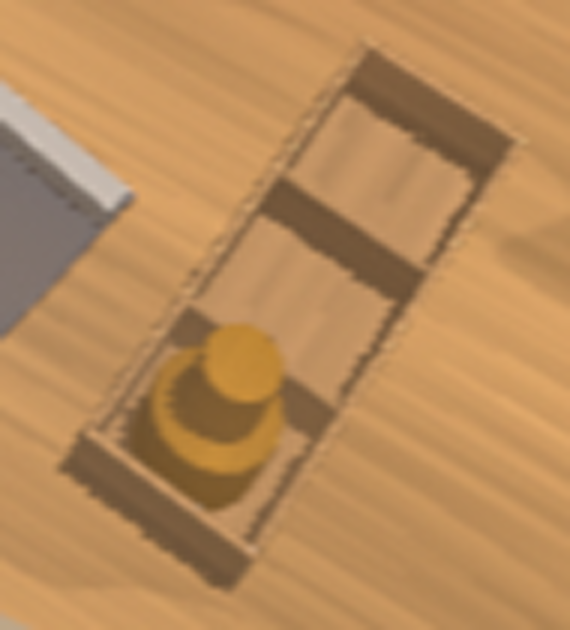

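```bash
python3 -m jog '[[[-50,35,10,5],[-100,68,20,10],[-150,101,40,15],[-200,135,60,20],[-250,169,80,23]]]' 85; python3 -c "
from h import *
move([530,-148,155],87)"
```

```text
clock: 0.72
position: [391.8, -341.1, 324.3]
ee_rot: [0.024, 1.0, 0.001, -0.0]
contact_force: [-0.2, -1.1, 0.4]
gripper_width: 84.6
t 0.72 tcp [ 391.8 -341.1  324.3] jaw yaw 87.2 tilt 0.12 w 84.6 F [-0.2 -1.1  0.4] j [-0.4   0.28 -0.36 -0.   -0.93 -1.21]
shift [-128.6  199.6   14.5] spin 0.2 (or -179.8)
```

```bash
python3 -m jog '[[[-35,55,4,0],[-70,110,8,0],[-105,160,12,0],[-128,199,14,0],[-128,199.5,14,0]]]' 85; python3 -c "
from h import *
im,d=arm.get_image('scene');cv2.imwrite('pics/s1.png',cv2.resize(im[100:260,90:270],None,fx=4,fy=3.7))
move([530,-148,106],87)"
```

```text
clock: 1.35
position: [531.0, -145.3, 309.9]
ee_rot: [0.022, 1.0, 0.001, -0.001]
contact_force: [-0.3, -0.5, 0.1]
gripper_width: 85.1
t 1.40 tcp [ 530.  -146.5  309.8] jaw yaw 87.4 tilt 0.17 w 85.0 F [ 0.1 -0.   0.4] j [ 0.02  0.35 -0.31 -0.   -0.92 -1.64]
shift [-0.2 -1.5 48.8] spin 0.4 (or -179.6)
```

View pics/s1.png

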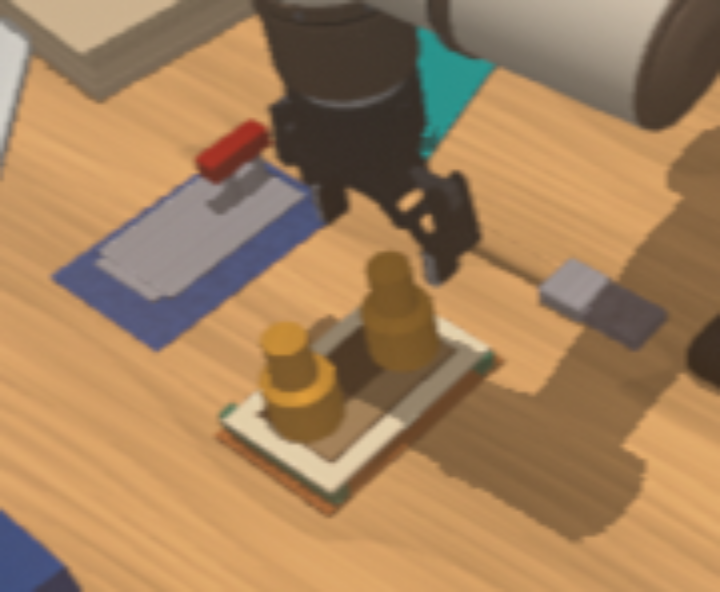

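The open fingers (crop 330,190 and 435,270) straddle the nearer knob (388,265). Descend and grip.

```bash
python3 -m jog '[[[0,-1.5,15,0],[0,-1.5,30,0],[0,-1.5,42,0],[0,-1.5,48.5,0],[0,-1.5,48.5,0]]]' 85;python3 -m jog '[[[0,0,0,0],[0,0,0,0],[0,0,0,0],[0,0,0,0],[0,0,0,0]]]' 20; python3 -c "
from h import *
move([530,-148,200],87)"
```

```text
clock: 2.02
position: [529.6, -148.2, 260.7]
ee_rot: [0.023, 1.0, 0.001, -0.002]
contact_force: [-0.3, 0.3, 1.1]
gripper_width: 84.9
clock: 2.65
position: [529.8, -148.2, 261.2]
ee_rot: [0.023, 1.0, 0.001, -0.001]
contact_force: [-0.6, 0.5, 3.0]
gripper_width: 28.6
t 2.65 tcp [ 529.8 -148.2  261.2] jaw yaw 87.3 tilt 0.18 w 28.6 F [-0.6  0.5  3. ] j [ 0.02  0.41 -0.36 -0.   -0.8  -1.64]
shift [  0.1   0.4 -93.8] spin 0.3 (or -179.7)
```

```bash
python3 -m jog '[[[0,0,-12,0],[0,0,-25,0],[0,0,-40,0],[0,0,-50,0],[0,0,-55,0]]]' 20; python3 -c "
from h import *
move([463,358,155],86)"
```

```text
clock: 3.28
position: [529.9, -148.3, 317.2]
ee_rot: [0.023, 1.0, 0.001, -0.001]
contact_force: [-0.1, -0.7, -4.0]
gripper_width: 28.8
t 3.27 tcp [ 529.9 -148.3  317.2] jaw yaw 87.3 tilt 0.13 w 28.8 F [-0.1 -0.7 -4. ] j [ 0.02  0.34 -0.3  -0.   -0.93 -1.64]
shift [ 90.3 502.6   8.2] spin 1.3 (or -178.7)
```

```bash
python3 -m jog '[[[7,40,2,0],[16,90,2,0],[25,140,3,0],[34,190,4,0],[43,240,5,1]]]' 20;python3 -m jog '[[[9,50,1,0],[18,100,1,0],[27,150,2,0],[36,200,2,0],[45,245,2,0]]]' 20; python3 -c "
from h import *
move([463,358,85],86)"
```

```text
clock: 3.9
position: [497.6, 95.0, 312.7]
ee_rot: [0.032, 0.999, 0.001, -0.001]
contact_force: [0.9, 0.0, -3.5]
gripper_width: 29.0
clock: 4.53
position: [467.9, 344.1, 311.0]
ee_rot: [0.032, 0.999, 0.001, -0.001]
contact_force: [0.5, -0.0, -4.1]
gripper_width: 28.5
t 4.53 tcp [467.9 344.1 311. ] jaw yaw 86.3 tilt 0.14 w 28.5 F [ 0.5 -0.  -4.1] j [ 0.91  0.39 -0.23 -0.   -0.95 -2.55]
shift [ 5.6 13.4 71.1] spin 0.3 (or -179.7)
```

```bash
python3 -m jog '[[[5,13,1,0],[5.5,13.5,5,0],[5.5,13.5,10,0],[5.5,13.5,15,0],[5.5,13.5,15,0]]]' 20; python3 -c "
from h import *
im,d=arm.get_image('scene');cv2.imwrite('pics/s2.png',cv2.resize(im[190:350,290:430],None,fx=5,fy=3.7))
move([463,358,80.5],86)"
```

```text
clock: 5.15
position: [463.4, 357.0, 295.5]
ee_rot: [0.033, 0.999, 0.0, -0.001]
contact_force: [-0.5, -0.4, -5.1]
gripper_width: 28.6
t 5.20 tcp [463.5 357.3 295.9] jaw yaw 86.3 tilt 0.14 w 28.8 F [ 0.7  0.7 -4.5] j [ 0.93  0.42 -0.24 -0.   -0.92 -2.57]
shift [ 0.4  0.7 60.4] spin 0.3 (or -179.7)
```

View pics/s2.png

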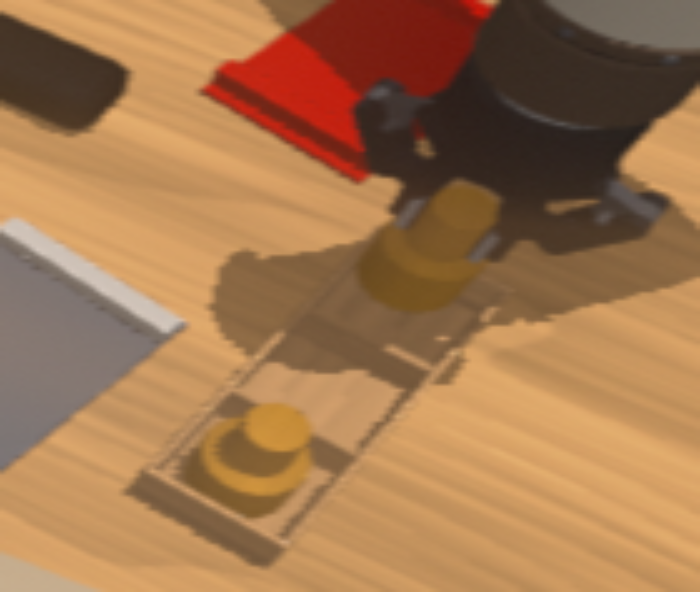

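The held weight (crop 430,250) hangs above the nearest cell. Lower it.

```bash
python3 -m jog '[[[0,0.5,15,0],[0.4,0.6,30,0],[0.4,0.7,45,0],[0.4,0.7,55,0],[0.4,0.7,59,0]]]' 20; python3 -m jog '[[[0,0,0.8,0],[0,0,1.5,0],[0,0,1.5,0],[0,0,1.5,0],[0,0,1.5,0]]]' 20; python3 -c "
from h import *
move([463,358,80.5],86)"
```

```text
clock: 5.82
position: [462.9, 358.0, 235.8]
ee_rot: [0.032, 0.999, -0.0, -0.002]
contact_force: [0.4, -0.8, -4.6]
gripper_width: 28.4
clock: 6.45
position: [463.1, 358.0, 235.3]
ee_rot: [0.032, 0.999, 0.0, -0.001]
contact_force: [-1.7, -2.8, 5.7]
gripper_width: 28.6
t 6.45 tcp [463.1 358.  235.3] jaw yaw 86.3 tilt 0.13 w 28.6 F [-1.7 -2.8  5.7] j [ 0.93  0.49 -0.3  -0.   -0.78 -2.57]
shift [ 0.1 -0.  -0.2] spin 0.3 (or -179.7)
```

Contact with the floor (force changed from −4.6 to +5.7). Release and rise.

```bash
python3 -m jog '[[[0,0,0,0],[0,0,0,0],[0,0,0,0],[0,0,-15,0],[0,0,-35,0]]]' 60; python3 -c "
from h import *
move([615,-159,165],87)"
```

```text
clock: 7.08
position: [463.2, 358.1, 271.1]
ee_rot: [0.032, 0.999, -0.0, -0.001]
contact_force: [-0.5, 0.1, -0.5]
gripper_width: 60.1
t 7.08 tcp [463.2 358.1 271.1] jaw yaw 86.3 tilt 0.13 w 60.1 F [-0.5  0.1 -0.5] j [ 0.93  0.45 -0.26 -0.   -0.86 -2.57]
shift [-184.6 -506.3  -49.2] spin -0.7 (or 179.3)
```

```bash
python3 -m jog '[[[0,0,-30,0],[-18,-40,-52,0],[-36,-90,-54,0],[-55,-140,-54,0],[-75,-195,-54,0]]]' 85;python3 -m jog '[[[-22,-55,0,0],[-44,-110,1,0],[-66,-165,2,0],[-88,-220,3,0],[-105,-275,3,0]]]' 85; python3 -c "
from h import *
move([615,-159,160],87)"
```

```text
clock: 7.7
position: [526.1, 157.4, 326.4]
ee_rot: [0.032, 1.0, 0.0, -0.0]
contact_force: [1.4, 0.1, 0.3]
gripper_width: 84.9
clock: 8.32
position: [614.1, -125.6, 324.4]
ee_rot: [0.031, 1.0, 0.0, 0.001]
contact_force: [0.8, 1.0, 0.5]
gripper_width: 85.4
t 8.32 tcp [ 614.1 -125.6  324.4] jaw yaw 86.4 tilt 0.12 w 85.4 F [0.8 1.  0.5] j [ 0.06  0.45 -0.1  -0.   -1.02 -1.69]
shift [ -2.9 -33.3   9.4] spin -0.6 (or 179.4)
```

```bash
python3 -m jog '[[[-2,-25,2,0],[-3,-33,5,0],[-3,-33,20,0],[-3,-33,40,0],[-3,-33,50,0]]]' 85; python3 -c "
from h import *
im,d=arm.get_image('scene');cv2.imwrite('pics/s3.png',cv2.resize(im[100:260,90:270],None,fx=4,fy=3.7))
move([615,-159,106],87)"
```

```text
clock: 8.95
position: [614.7, -157.3, 272.6]
ee_rot: [0.031, 1.0, 0.001, -0.0]
contact_force: [-0.1, 0.9, 0.9]
gripper_width: 85.1
t 9.00 tcp [ 614.5 -157.4  271.7] jaw yaw 86.5 tilt 0.15 w 85.0 F [-0.7 -0.  -0.6] j [ 0.    0.52 -0.13 -0.   -0.92 -1.64]
shift [-0.6 -1.6 10.7] spin -0.5 (or 179.5)
```

View pics/s3.png

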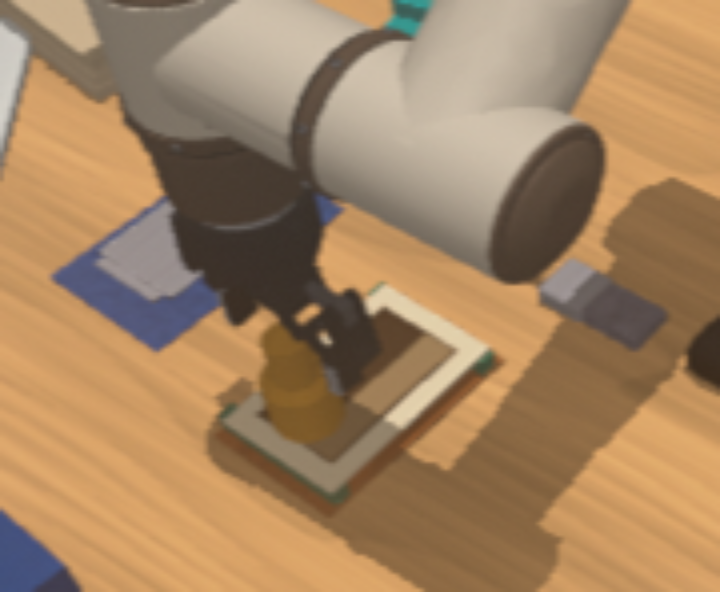

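The jaws straddle the remaining knob (crop 290,345); the print is undisturbed. Descend the last 11 mm, grip, lift.

```bash
python3 -m jog '[[[0,-1.5,6,0],[-0.5,-1.5,10.5,0],[-0.5,-1.5,10.5,0],[-0.5,-1.5,10.5,0],[-0.5,-1.5,10.5,0]]]' 85;python3 -m jog '[[[0,0,0,0],[0,0,0,0],[0,0,0,0],[0,0,0,0],[0,0,0,0]]]' 20;python3 -m jog '[[[0,0,-12,0],[0,0,-25,0],[0,0,-40,0],[0,0,-55,0],[0,0,-62,0]]]' 20; python3 -c "
from h import *
move([533,353,150],86)"
```

```text
clock: 9.62
position: [615.0, -158.9, 261.6]
ee_rot: [0.031, 1.0, 0.001, -0.001]
contact_force: [0.8, -0.1, -0.1]
gripper_width: 84.8
clock: 10.25
position: [615.1, -159.0, 261.8]
ee_rot: [0.031, 1.0, 0.001, -0.001]
contact_force: [-0.6, -1.6, 0.9]
gripper_width: 28.6
clock: 10.88
position: [615.3, -159.1, 325.6]
ee_rot: [0.031, 1.0, 0.001, 0.001]
contact_force: [-0.4, 0.3, -3.5]
gripper_width: 28.4
t 10.88 tcp [ 615.3 -159.1  325.6] jaw yaw 86.5 tilt 0.10 w 28.4 F [-0.4  0.3 -3.5] j [ 0.    0.46 -0.07 -0.   -1.03 -1.63]
shift [113.7 506.   21. ] spin 0.5 (or -179.5)
```

```bash
python3 -m jog '[[[12,40,2,0],[24,90,4,0],[36,140,8,0],[48,190,10,0],[60,240,12,0]]]' 20;python3 -m jog '[[[15,50,2,0],[28,100,3,0],[41,160,4,0],[53,215,5,0],[54,260,6,0]]]' 20; python3 -c "
from h import *
move([533,353,80.5],86)"
```

```text
clock: 11.5
position: [569.7, 85.7, 314.0]
ee_rot: [0.031, 1.0, 0.001, 0.001]
contact_force: [1.4, -0.8, -3.6]
gripper_width: 28.9
clock: 12.12
position: [530.8, 350.8, 308.4]
ee_rot: [0.03, 1.0, 0.001, 0.001]
contact_force: [0.6, -0.2, -3.6]
gripper_width: 28.6
t 12.12 tcp [530.8 350.8 308.4] jaw yaw 86.6 tilt 0.10 w 28.6 F [ 0.6 -0.2 -3.6] j [ 0.84  0.48 -0.09  0.   -1.   -2.47]
shift [-2.   2.2 72.9] spin 0.6 (or -179.4)
```

```bash
python3 -m jog '[[[-2,2,5,0],[-2,2.2,15,0.6],[-2,2.2,15,0.6],[-2,2.2,15,0.6],[-2,2.2,15,0.6]]]' 20; python3 -c "
from h import *
im,d=arm.get_image('scene');cv2.imwrite('pics/s4.png',cv2.resize(im[190:350,290:430],None,fx=5,fy=3.7))
move([533,353,80.5],86)"
```

```text
clock: 12.75
position: [533.2, 352.2, 294.0]
ee_rot: [0.036, 0.999, 0.001, 0.001]
contact_force: [0.4, -0.2, -3.1]
gripper_width: 28.6
t 12.80 tcp [533.2 352.4 294. ] jaw yaw 85.9 tilt 0.15 w 28.2 F [-0.1 -0.1 -3.3] j [ 0.84  0.5  -0.1   0.   -0.97 -2.48]
shift [ 0.3  0.5 58.5] spin -0.1 (or 179.9)
```

View pics/s4.png

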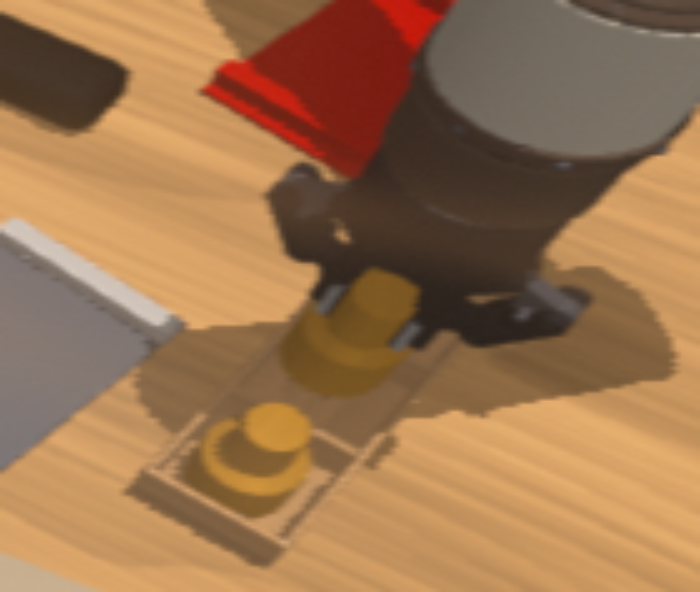

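The second weight (crop 350,330) hangs over the middle cell, clear of weight_c (255,460). Lower.

```bash
python3 -m jog '[[[0,0.5,15,0],[0.3,0.5,30,0],[0.3,0.5,45,0],[0.3,0.5,53,0],[0.3,0.5,57,0]]]' 20; python3 -m jog '[[[0,0,1,0],[0,0,1.8,0],[0,0,1.8,0],[0,0,1.8,0],[0,0,1.8,0]]]' 20; python3 -m jog '[[[0,0,0,0],[0,0,0,0],[0,0,0,0],[0,0,-15,0],[0,0,-40,0]]]' 60; python3 -c "
from h import *
move([463,-364,130],87)"
```

```text
clock: 13.42
position: [533.0, 353.0, 236.0]
ee_rot: [0.036, 0.999, 0.0, 0.001]
contact_force: [-0.7, 0.5, -3.2]
gripper_width: 28.4
clock: 14.05
position: [533.1, 352.9, 235.7]
ee_rot: [0.035, 0.999, 0.001, 0.001]
contact_force: [-2.6, -2.0, 5.5]
gripper_width: 28.5
clock: 14.68
position: [533.0, 352.9, 276.1]
ee_rot: [0.035, 0.999, 0.0, 0.001]
contact_force: [-0.6, 1.7, 0.5]
gripper_width: 60.1
t 14.68 tcp [533.  352.9 276.1] jaw yaw 86.0 tilt 0.09 w 60.1 F [-0.6  1.7  0.5] j [ 0.84  0.52 -0.12  0.   -0.93 -2.48]
shift [  19.3 -720.    -9.2] spin -1.0 (or 179.0)
```

```bash
python3 -m jog '[[[0,0,-30,0],[0,-30,-40,0],[2,-85,-40,0],[4,-140,-40,0],[6,-195,-40,0]]]' 85;python3 -m jog '[[[4,-60,0,0],[6,-120,2,0],[8,-180,8,0],[10,-240,8,0],[10,-300,15,0]]]' 85;python3 -m jog '[[[0,-55,0,0],[1,-110,3,0],[2,-165,5,0],[3,-205,8,0],[3,-215,10,0]]]' 85
python3 - <<'E'
from h import *
for n in("top","scene"):
    im,d=arm.get_image(n);cv2.imwrite(f'pics/{n}5.png',im);np.save(n+"5.npy",d)
move([463.5,-369.5,110],87.3)
E
```

```text
clock: 15.3
position: [512.2, 156.1, 316.3]
ee_rot: [0.035, 0.999, 0.0, 0.001]
contact_force: [0.5, 0.1, 0.2]
gripper_width: 85.1
clock: 15.92
position: [479.7, -144.9, 302.0]
ee_rot: [0.035, 0.999, 0.0, 0.001]
contact_force: [0.6, 1.0, 0.0]
gripper_width: 85.1
clock: 16.55
position: [459.8, -361.4, 291.6]
ee_rot: [0.037, 0.999, 0.0, 0.001]
contact_force: [-0.2, 0.9, 0.7]
gripper_width: 84.9
t 16.65 tcp [ 460.3 -359.9  291.5] jaw yaw 85.8 tilt 0.12 w 84.9 F [-1.  -0.3 -0. ] j [-0.39  0.42 -0.25 -0.   -0.9  -1.26]
shift [-3.8 -9.4 26.5] spin -1.5 (or 178.5)
```

View pics/top5.png

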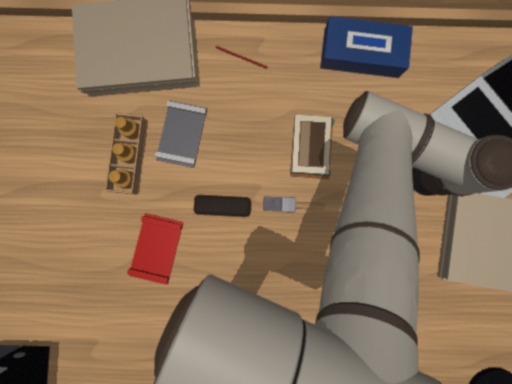

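View pics/scene5.png

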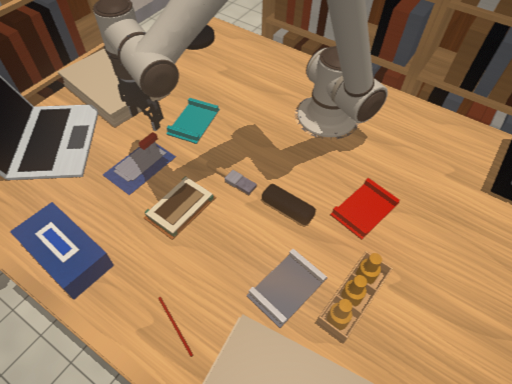

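Three upright weights in the crate (top 126,128 / 123,152 / 120,178), and the print lies bare on the press (312,145). Measure print, press and carrier.

Run:
```python
from h import *
for n in("top","scene"):
    im=cv2.imread(f"pics/{n}5.png");hsv=cv2.cvtColor(im,cv2.COLOR_BGR2HSV).astype(int);H,S,V=hsv[...,0],hsv[...,1],hsv[...,2]
    x,y,w,h=dict(top=(280,105,60,80),scene=(135,170,90,75))[n]
    def pose(m,z,tag,roi):
        x,y,w,h=roi;mm=np.zeros((384,512),np.uint8);mm[y:y+h,x:x+w]=m[y:y+h,x:x+w]
        k,l,st,_=cv2.connectedComponentsWithStats(mm);i=1+st[1:,4].argmax()
        c=max(cv2.findContours((l==i).astype(np.uint8),0,1)[0],key=cv2.contourArea)[:,0]
        q=ray(n,c,z)[:,:2].astype(np.float32);r=cv2.minAreaRect(q);print(n,tag,np.round(r[0],1),np.round(r[1],1),"%.1f"%r[2])
    pose((S<75)&(V>140),30,"cream",(x,y,w,h))
    pose((H>5)&(H<25)&(V<125),30,"brown pic",(x,y,w,h))
    pose((H>60)&(H<95)&(S>60),24,"green",(x,y,w,h))
    x,y,w,h=dict(top=(150,95,60,80),scene=(240,240,95,90))[n]
    m=(S<50)&(V>140);mm=np.zeros((384,512),np.uint8);mm[y:y+h,x:x+w]=m[y:y+h,x:x+w]
    k,l,st,c=cv2.connectedComponentsWithStats(mm)
    cs=[]
    for i in range(1,k):
        if st[i,4]>60:
            p=np.argwhere(l==i)[:,::-1];r=cv2.minAreaRect(ray(n,p,24)[:,:2].astype(np.float32));print(n,"batten",st[i,4],r)
    # crops
    cv2.imwrite(f"pics/{n}5p.png",cv2.resize(im[105:185,280:340] if n=="top" else im[170:245,135:225],None,fx=7,fy=7,interpolation=cv2.INTER_CUBIC))
    # weights
```

```text
top cream [ 573.7 -154. ] [100.7 159.5] 87.8
top brown pic [ 548.9 -163.9] [173.  134.5] 0.2
top green [ 640.6 -212.7] [5.7 0. ] 0.3
top batten 182 ((672.3497314453125, 197.2251739501953), (107.41498565673828, 14.529815673828125), 79.88793182373047)
top batten 186 ((527.8457641601562, 223.45736694335938), (108.19075012207031, 13.094240188598633), 79.98723602294922)
scene cream [ 574. -152.] [101.8 161.3] 86.3
scene brown pic [ 571.8 -168.7] [ 42.1 123.8] 87.7Traceback (most recent call last):
  File "<stdin>", line 12, in <module>
  File "<stdin>", line 7, in pose
ValueError: attempt to get argmax of an empty sequence
```

View pics/top5p.png

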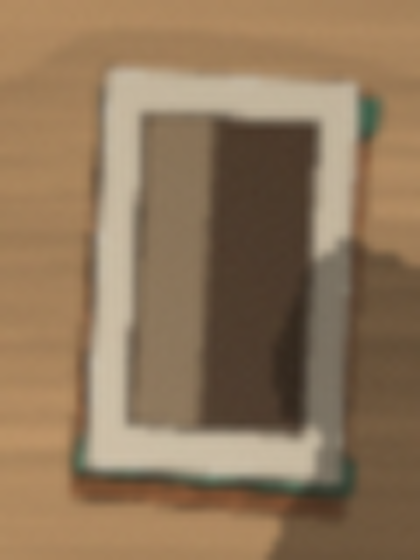

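```bash
python3 -m jog '[[[-3,-8,10,-1],[-3.8,-9.4,25,-1.5],[-3.8,-9.4,45,-1.5],[-3.8,-9.4,65,-1.5],[-3.8,-9.4,70,-1.5]]]' 85
python3 - <<'E'
from h import *
print(ray("top",[(332.5,119.5),(291.7,171.9),(330,175)],24).round(1))
im,d=arm.get_image("scene");cv2.imwrite("pics/s6.png",cv2.resize(im[90:210,90:210],None,fx=5,fy=5))
move([463.5,-369.5,51],87.3)
E
```

```text
clock: 17.27
position: [463.2, -368.5, 219.3]
ee_rot: [0.023, 1.0, 0.001, -0.001]
contact_force: [-1.1, 0.1, 0.1]
gripper_width: 85.2
[[ 644.9 -214.1   24. ]
 [ 494.7 -102.2   24. ]
 [ 488.7 -207.9   24. ]]
t 17.32 tcp [ 463.4 -368.7  219.6] jaw yaw 87.4 tilt 0.16 w 85.0 F [ 0.6  0.1 -0.5] j [-0.4   0.52 -0.29 -0.   -0.76 -1.22]
shift [-0.1 -0.9 13.6] spin 0.1 (or -179.9)
```

View pics/s6.png

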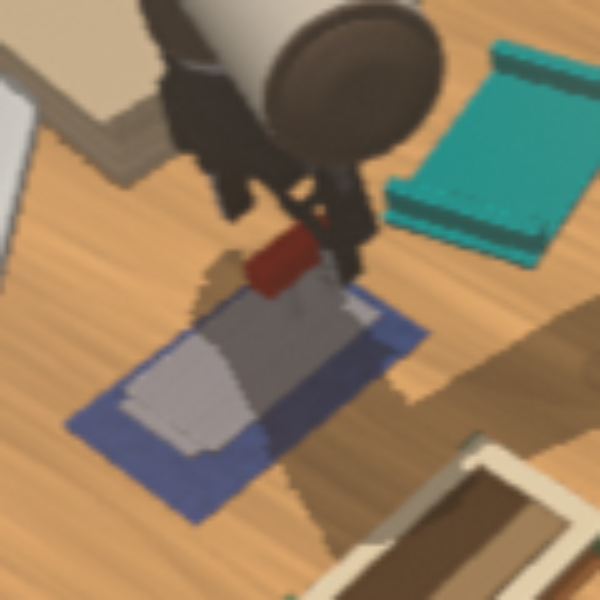

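Fingers straddle the red handle bar (crop 285,255). Descend, close.

```bash
python3 -m jog '[[[0,-0.9,6,0],[0,-0.9,12,0],[0,-0.9,13.5,0],[0,-0.9,13.5,0],[0,-0.9,13.5,0]]]' 85;python3 -m jog '[[[0,0,0,0],[0,0,0,0],[0,0,0,0],[0,0,0,0],[0,0,0,0]]]' 12;python3 -m jog '[[[0,0,-5,0],[0,0,-15,0],[0,0,-30,0],[0,0,-45,0],[0,0,-60,0]]]' 12
python3 - <<'E'
from h import *
im,d=arm.get_image("scene");cv2.imwrite("pics/s7.png",cv2.resize(im[90:210,90:210],None,fx=5,fy=5))
move([460,-369.5,110],87.3)
E
```

```text
clock: 17.95
position: [463.4, -369.6, 206.4]
ee_rot: [0.023, 1.0, 0.001, -0.0]
contact_force: [0.2, -0.7, -0.3]
gripper_width: 85.1
clock: 18.58
position: [463.6, -369.6, 206.6]
ee_rot: [0.023, 1.0, 0.001, -0.0]
contact_force: [0.4, 0.4, 0.8]
gripper_width: 18.8
clock: 19.2
position: [463.6, -369.8, 268.1]
ee_rot: [0.023, 1.0, 0.001, 0.0]
contact_force: [0.1, -0.3, -0.6]
gripper_width: 19.3
t 19.25 tcp [ 464.2 -370.2  270.3] jaw yaw 87.4 tilt 0.24 w 19.1 F [ 0.4 -1.9  0.1] j [-0.4   0.46 -0.25 -0.   -0.86 -1.21]
shift [4.2 0.5 5.3] spin 0.1 (or -179.9)
```

View pics/s7.png

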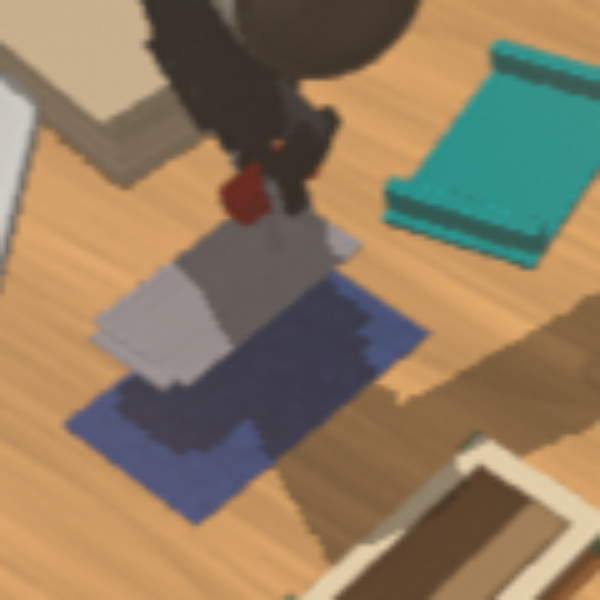

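```bash
python3 -m jog '[[[-20,3,0,-9],[-40,6,0,-18],[-60,9,0,-28],[-80,12,0,-37],[-99,14,0,-46]]]' 12; python3 -c "
from h import *
move([563.4,-352.7,110],177)"
```

```text
clock: 19.88
position: [564.3, -360.5, 270.9]
ee_rot: [-0.372, 0.928, -0.001, 0.002]
contact_force: [0.3, 0.3, -2.3]
gripper_width: 18.9
t 19.88 tcp [ 564.3 -360.5  270.9] jaw yaw 133.7 tilt 0.24 w 18.9 F [ 0.3  0.3 -2.3] j [-0.33  0.57 -0.04 -0.   -0.96 -0.48]
shift [-4.7  6.3  5.9] spin -43.3 (or 136.7)
```

```bash
python3 -m jog '[[[-1,1,2,-9],[-2,3,4,-18],[-3,4,6,-27],[-4,6,6,-36],[-4.7,6.3,6,-43.3]]]' 12
python3 - <<'E'
from h import *
for n in("top","scene"):
    im,d=arm.get_image(n);cv2.imwrite(f"pics/{n}8.png",im);np.save(n+"8.npy",d)
im=cv2.imread("pics/scene8.png");cv2.imwrite("pics/s8.png",cv2.resize(im[90:240,80:230],None,fx=4,fy=4))
move([563.4,-352.7,60.5],177)
E
```

```text
clock: 20.5
position: [563.4, -352.5, 265.0]
ee_rot: [-0.69, 0.724, -0.002, 0.001]
contact_force: [-0.0, -1.0, -0.1]
gripper_width: 19.2
t 20.60 tcp [ 563.4 -352.6  265.1] jaw yaw 177.0 tilt 0.24 w 19.1 F [-0.6 -0.8 -1.4] j [-0.32  0.57 -0.06 -0.   -0.94  0.26]
shift [ 0.1  0.2 49.6] spin 0.0 (or -180.0)
```

View pics/s8.png

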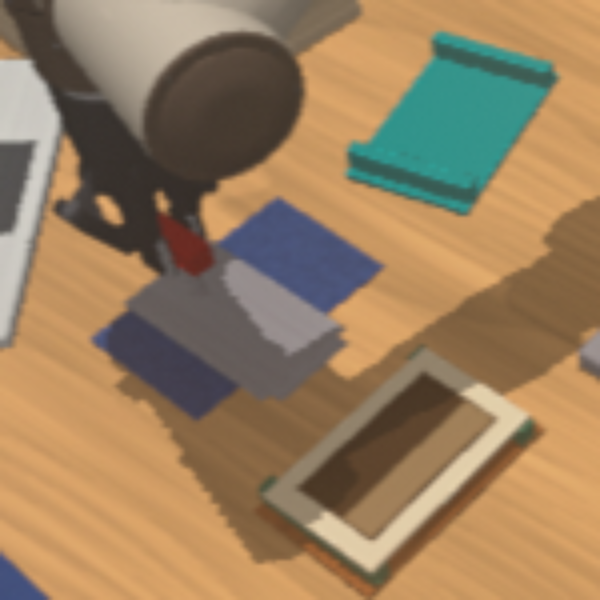

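View pics/top8.png

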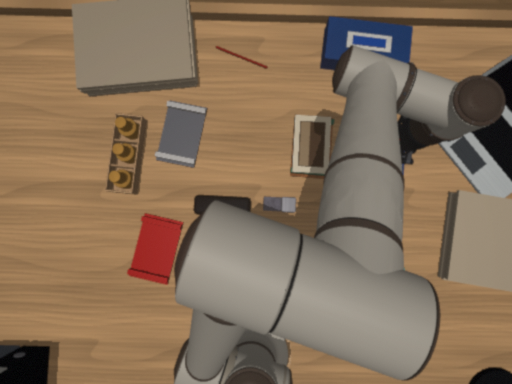

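The lifter (crop 235,310) now points at the channel of the press. Check its tilt and front edge with depth.

Run:
```python
from h import *
P=cloud("scene",np.load("scene8.npy"));im=cv2.imread("pics/scene8.png");hsv=cv2.cvtColor(im,cv2.COLOR_BGR2HSV)
m=np.zeros((384,512),bool);m[155:195,108:170]=1
m&=(hsv[...,1]<70)&(P[...,2]>45)&(P[...,2]<85)&(P[...,1]>-345)
k,l,st,c=cv2.connectedComponentsWithStats(m.astype(np.uint8));m=l==1+st[1:,4].argmax()
Q=P[m]
A=np.c_[Q[:,:2]-Q[:,:2].mean(0),np.ones(len(Q))]
co=np.linalg.lstsq(A,Q[:,2],rcond=None)[0];r=Q[:,2]-A@co
for _ in range(3):
    g=abs(r)<4;co=np.linalg.lstsq(A[g],Q[g,2],rcond=None)[0];r=Q[:,2]-A@co
print(len(Q),"slope x,y deg",np.degrees(co[:2]).round(2),"z",co[2],"rms",r[g].std(),"mean xy",Q[:,:2].mean(0))
w=ray("scene",np.argwhere(m)[:,::-1],64.6)
d=np.array([.052,.9986]);s=w[:,:2]@d;t=w[:,:2]@np.array([.9986,-.052])
print("front along d:",np.percentile(s,[99,99.8,100]).round(1),"exp",np.array([563.4,-352.6])@d+125)
f=s>np.percentile(s,70)-0
sel=(s>s.max()-40)&(s<s.max()-10);print("side extents",np.percentile(t[sel],[0.5,50,99.5]).round(1),"exp centre",np.array([563.4,-352.6])@np.array([.9986,-.052]))
```

```text
936 slope x,y deg [ 0.33 -0.1 ] z 65.09295592699813 rms 1.520403935706669 mean xy [ 566.94654918 -285.69017279]
front along d: [-197.3 -195.9 -195.5] exp -197.80956000000003
side extents [541.1 581.3 619.2] exp centre 580.9464399999999
```

```bash
python3 -m jog '[[[0,0,12,0],[0,0,25,0],[0,0,38,0],[0,0,48,0],[0,0,49.5,0]]]' 12
python3 - <<'E'
from h import *
im,d=arm.get_image("scene");cv2.imwrite("pics/s9.png",cv2.resize(im[130:240,100:230],None,fx=6,fy=5))
move([570,-225.9,60.5],177)
E
```

```text
clock: 21.22
position: [563.4, -352.5, 214.2]
ee_rot: [-0.688, 0.725, -0.001, 0.001]
contact_force: [0.3, 0.6, -2.0]
gripper_width: 19.1
t 21.27 tcp [ 563.6 -352.6  214.7] jaw yaw 177.0 tilt 0.17 w 19.0 F [-0.   0.8 -2. ] j [-0.32  0.62 -0.1  -0.   -0.84  0.26]
shift [-126.9    0.2   -0.8] spin 0.0 (or -180.0)
```

View pics/s9.png

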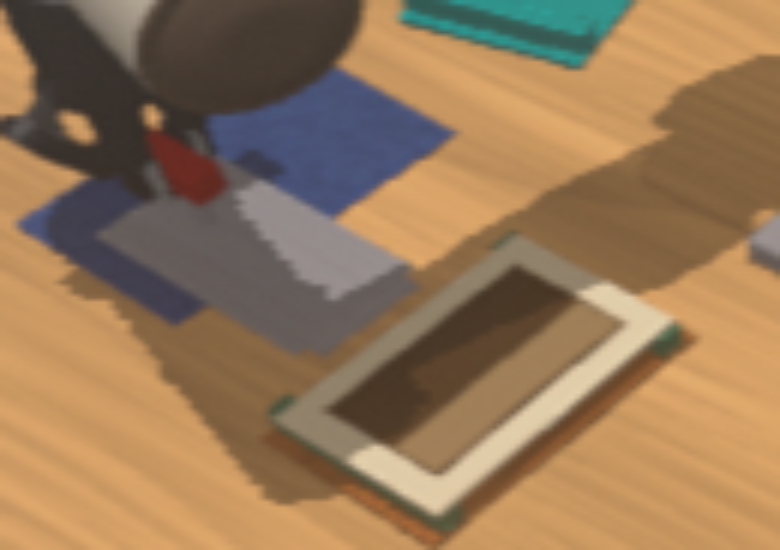

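The blade front (crop 300,350–415,285) faces the channel centre. Slide in, checking the force half-way.

```bash
python3 -m jog '[[[-10,0,-1,0],[-22,0,-1,0],[-34,0,-1,0],[-46,0,-1,0],[-58,0,-1,0]]]' 12;  python3 -c "
from h import *
move([570,-225.9,60.5],177)"
```

```text
clock: 21.9
position: [566.7, -293.6, 215.9]
ee_rot: [-0.689, 0.725, -0.001, 0.001]
contact_force: [0.4, 1.0, -2.7]
gripper_width: 19.3
t 21.90 tcp [ 566.7 -293.6  215.9] jaw yaw 177.0 tilt 0.19 w 19.3 F [ 0.4  1.  -2.7] j [-0.23  0.59 -0.18 -0.   -0.81  0.17]
shift [-67.8   0.2   0.4] spin 0.0 (or -180.0)
```

```bash
python3 -m jog '[[[-14,0,0.4,0],[-28,0,0.4,0],[-44,0,0.4,0],[-58,0,0.4,0],[-66.5,0,0.4,0]]]' 12
python3 - <<'E'
from h import *
im,d=arm.get_image("scene");cv2.imwrite("pics/s10.png",cv2.resize(im[130:240,100:230],None,fx=6,fy=5))
move([570,-225.9,80.5],177)
E
```

```text
clock: 22.52
position: [570.3, -226.2, 215.5]
ee_rot: [-0.689, 0.725, -0.001, 0.001]
contact_force: [0.1, 0.3, -1.2]
gripper_width: 19.3
t 22.57 tcp [ 570.3 -225.6  215.5] jaw yaw 177.1 tilt 0.18 w 19.4 F [-0.4  0.1 -1.1] j [-0.11  0.55 -0.24 -0.   -0.77  0.06]
shift [  0.3   0.2 -20. ] spin 0.1 (or -179.9)
```

View pics/s10.png

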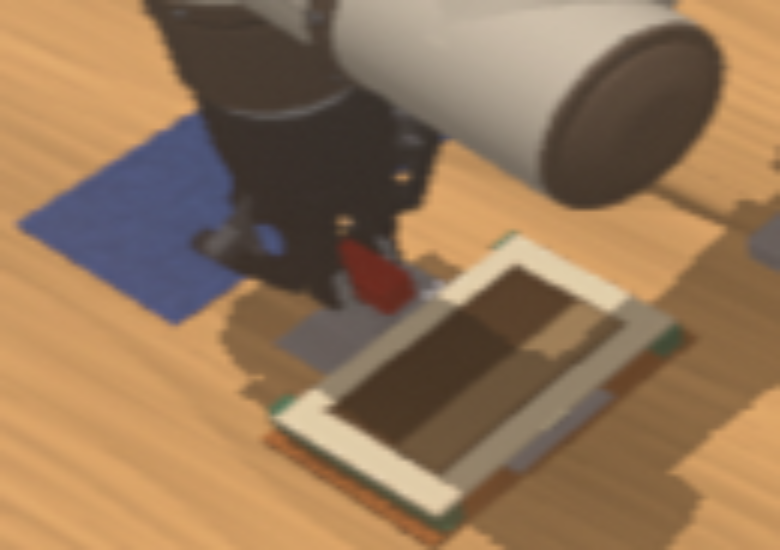

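The blade tip shows past the print's far edge (crop 560,430), and the print has not moved. Lift slowly.

```bash
python3 -m jog '[[[0,0,-4,0],[0,0,-7,0],[0,0,-8.5,0],[0,0,-10,0],[0,0,-12,0]]]' 12; python3 -m jog '[[[0,0,-3,0],[0,0,-7,0],[0,0,-14,0],[0,0,-22,0],[0,0,-30,0]]]' 12
python3 - <<'E'
from h import *
im,d=arm.get_image("scene");cv2.imwrite("pics/s11.png",im);np.save("s11.npy",d);cv2.imwrite("pics/s11c.png",cv2.resize(im[110:240,100:230],None,fx=5,fy=4.5))
move([570,-225.9,100.5],177)
E
```

```text
clock: 23.2
position: [570.0, -225.8, 227.2]
ee_rot: [-0.689, 0.725, -0.001, 0.001]
contact_force: [-0.4, 0.1, -2.6]
gripper_width: 19.3
clock: 23.82
position: [570.0, -225.8, 258.0]
ee_rot: [-0.689, 0.725, -0.001, 0.001]
contact_force: [-0.4, 0.3, -3.0]
gripper_width: 18.9
t 23.88 tcp [ 570.3 -225.9  259.3] jaw yaw 177.1 tilt 0.28 w 19.0 F [ 0.2 -0.9 -2.9] j [-0.11  0.5  -0.21  0.   -0.86  0.06]
shift [0.  0.4 3.8] spin 0.1 (or -179.9)
```

View pics/s11c.png

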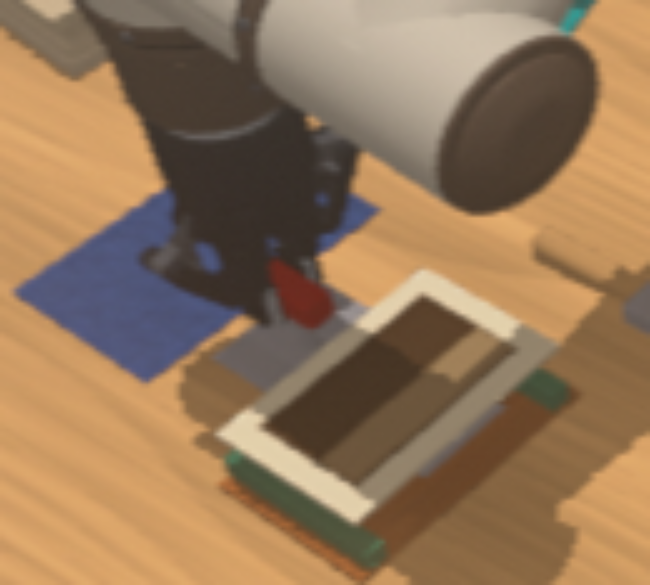

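```bash
python3 -m jog '[[[-4,0,0,0],[-12,0,0,0],[-24,0,0,0],[-38,0,0,0],[-54,0,0,0]]]' 12; python3 -m jog '[[[-18,0,0,0.5],[-36,0,0,1.2],[-55,0,0,2],[-74,0,0,2.8],[-93,0,0,3.5]]]' 12; python3 -c "
from h import *
move([587.6,138.6,105],170)"
```

```text
clock: 24.5
position: [573.1, -170.7, 259.1]
ee_rot: [-0.689, 0.725, -0.002, 0.001]
contact_force: [0.9, 0.1, -2.7]
gripper_width: 18.8
clock: 25.12
position: [577.7, -76.3, 259.1]
ee_rot: [-0.667, 0.745, -0.002, 0.001]
contact_force: [-0.2, 0.4, -2.8]
gripper_width: 19.2
t 25.12 tcp [577.7 -76.3 259.1] jaw yaw 173.6 tilt 0.26 w 19.2 F [-0.2  0.4 -2.8] j [ 0.15  0.46 -0.29  0.   -0.83 -0.26]
shift [-214.6   14.    -1. ] spin 3.6 (or -176.4)
```

```bash
python3 -m jog '[[[-18,1,0,0.5],[-37,2,0,1.2],[-56,3,0,2],[-75,5,0,2.8],[-95,7,0,3.6]]]' 12; python3 -m jog '[[[-18,0,0,0],[-36,0,0,0],[-53,0,0,0],[-68,0,0,0],[-80,0,0,0]]]' 12; python3 -c "
from h import *
move([587.6,138.6,105],170)"
```

```text
clock: 25.75
position: [581.0, 20.4, 259.0]
ee_rot: [-0.643, 0.766, -0.002, 0.001]
contact_force: [-0.7, 0.1, -2.9]
gripper_width: 19.0
clock: 26.38
position: [595.0, 100.1, 258.9]
ee_rot: [-0.643, 0.766, -0.002, 0.001]
contact_force: [0.4, -1.5, -3.5]
gripper_width: 19.3
t 26.38 tcp [595.  100.1 258.9] jaw yaw 170.0 tilt 0.24 w 19.3 F [ 0.4 -1.5 -3.5] j [ 0.44  0.49 -0.23  0.   -0.85 -0.61]
shift [-36.6  14.   -1.1] spin 0.0 (or -180.0)
```

```bash
python3 -m jog '[[[-10,3,0,0],[-19,6,0,0],[-27,10,0,0],[-33,13,0,0],[-36.5,14,0,0]]]' 12
python3 - <<'E'
from h import *
for n in("top","scene"):
    im,d=arm.get_image(n);cv2.imwrite(f"pics/{n}12.png",im);np.save(n+"12.npy",d)
im=cv2.imread("pics/scene12.png");cv2.imwrite("pics/s12.png",cv2.resize(im[200:330,200:370],None,fx=4.5,fy=4.5))
im=cv2.imread("pics/top12.png");cv2.imwrite("pics/t12.png",cv2.resize(im[80:200,90:260],None,fx=4.5,fy=4.5))
move([587.6,138.6,105],170)
E
```

```text
clock: 27.0
position: [587.4, 138.8, 258.9]
ee_rot: [-0.643, 0.766, -0.002, 0.001]
contact_force: [-0.0, 0.3, -3.3]
gripper_width: 19.3
t 27.10 tcp [587.6 138.8 258.9] jaw yaw 170.1 tilt 0.25 w 19.1 F [ 0.  -0.1 -3. ] j [ 0.5   0.49 -0.23  0.   -0.85 -0.68]
shift [ 0.2 -0.1 -1.1] spin 0.1 (or -179.9)
```

View pics/s12.png

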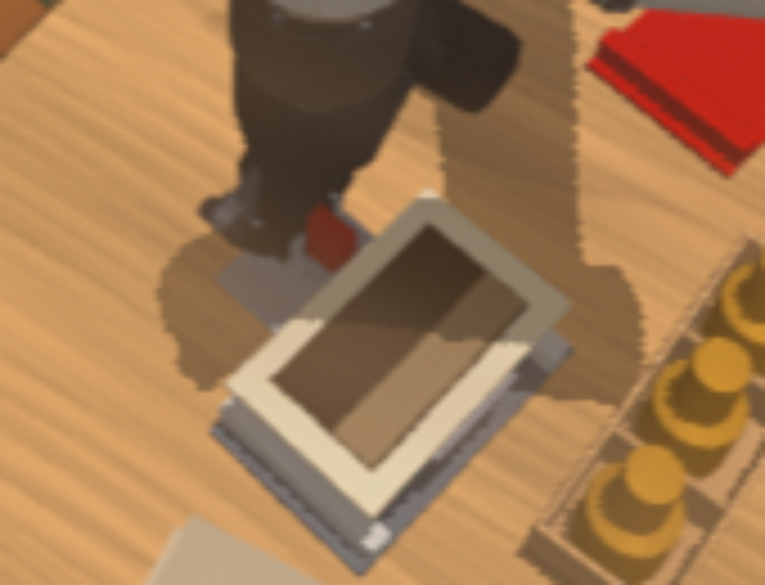

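View pics/t12.png

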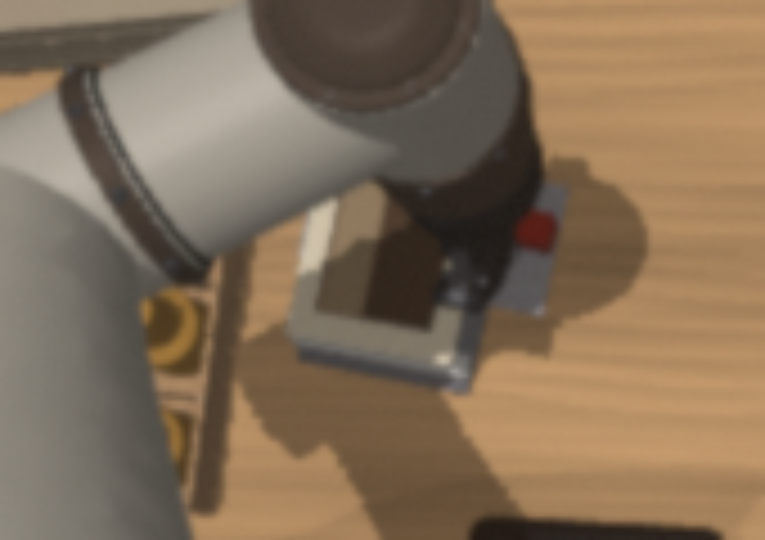

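Run:
```python
from h import *
P=cloud("scene",np.load("scene12.npy"))
print("pic z",[P[v,u].round(1).tolist() for u,v in[(285,275),(260,285),(305,262),(283,305)]])
c=(np.array([(428,193),(572,303),(372,517),(228,382)])+.5)/4.5-.5+200
q=ray("scene",c,64.5);print(q.round(1),q.mean(0).round(1))
e=np.roll(q,-1,0)-q;print(np.linalg.norm(e,axis=1).round(1),np.degrees(np.arctan2(e[:,1],e[:,0])).round(1))
```

```text
pic z [[603.2, 203.0, 66.5], [655.9, 168.4, 63.5], [547.5, 224.5, 66.2], [666.3, 236.9, 65.4]]
[[515.3 176.9  64.5]
 [528.3 272.9  64.5]
 [685.  246.8  64.5]
 [668.1 149.6  64.5]] [599.2 211.6  64.5]
[ 96.8 158.9  98.7 155.2] [ 82.3  -9.4 -99.9 169.9]
```

Print over carrier at (599,212), yaw ≈ 80°, target (600.3,210.5), 80°. Within 2 mm. Lower gently.

```bash
python3 -m jog '[[[0,0,5,0],[0,0,12,0],[0,0,20,0],[0,0,27,0],[0,0,30,0]]]' 12; python3 -m jog '[[[0,0,1.5,0],[0,0,3,0],[0,0,4.5,0],[0,0,6,0],[0,0,7,0]]]' 12; python3 -m jog '[[[0,0,1.5,0],[0,0,3,0],[0,0,5,0],[0,0,6,0],[0,0,6,0]]]' 12
python3 - <<'E'
from h import *
im,d=arm.get_image("scene");cv2.imwrite("pics/scene13.png",im);np.save("scene13.npy",d)
cv2.imwrite("pics/s13.png",cv2.resize(im[200:330,200:370],None,fx=4.5,fy=4.5))
move([587.6,138.6,60.5],170)
E
```

```text
clock: 27.72
position: [587.5, 138.6, 228.0]
ee_rot: [-0.643, 0.766, -0.002, 0.001]
contact_force: [0.8, -0.4, -3.5]
gripper_width: 19.2
clock: 28.35
position: [587.7, 138.7, 221.2]
ee_rot: [-0.643, 0.766, -0.002, 0.001]
contact_force: [0.7, 0.7, -2.4]
gripper_width: 18.8
clock: 28.98
position: [587.7, 138.7, 215.1]
ee_rot: [-0.643, 0.766, -0.002, 0.001]
contact_force: [-0.8, 1.8, -1.1]
gripper_width: 19.1
t 29.02 tcp [587.7 138.7 215.2] jaw yaw 170.1 tilt 0.22 w 19.2 F [-0.7  0.2 -1.9] j [ 0.5   0.54 -0.27  0.   -0.76 -0.68]
shift [ 0.1  0.1 -0.3] spin 0.1 (or -179.9)
```

View pics/s13.png

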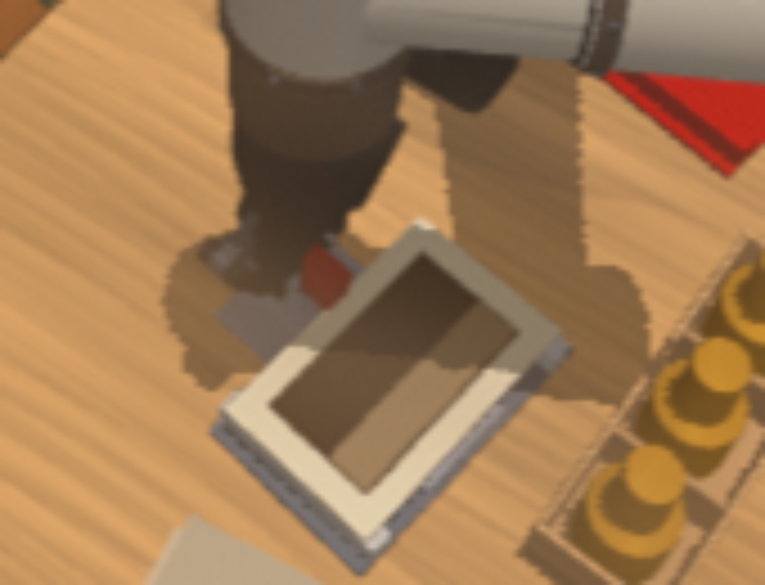

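The print (crop 395,390) rests on the white battens, and the force is back to the lifter's own weight. Retract straight back.

```bash
python3 -m jog '[[[5,0,0,0],[14,0,0,0],[26,0,0,0],[40,0,0,0],[56,0,0,0]]]' 12; python3 -m jog '[[[20,0,0,0],[42,0,0,0],[66,0,0,0],[88,0,0,0],[100,0,0,0]]]' 12
python3 - <<'E'
from h import *
im,d=arm.get_image("scene");cv2.imwrite("pics/scene14.png",im)
cv2.imwrite("pics/s14.png",cv2.resize(im[170:330,200:370],None,fx=4,fy=3.7))
move([587.6,138.6,60.5],170)
E
```

```text
clock: 29.65
position: [577.8, 82.3, 215.3]
ee_rot: [-0.643, 0.766, -0.002, 0.001]
contact_force: [0.4, 0.5, -1.5]
gripper_width: 18.9
clock: 30.28
position: [560.1, -17.9, 215.4]
ee_rot: [-0.643, 0.766, -0.002, 0.001]
contact_force: [-0.0, 0.1, -0.8]
gripper_width: 19.1
t 30.32 tcp [559.9 -18.4 215.3] jaw yaw 169.9 tilt 0.18 w 19.4 F [-0.5 -0.3 -1.6] j [ 0.26  0.48 -0.38  0.   -0.7  -0.44]
shift [-159.5    0.2   -0.3] spin -0.1 (or 179.9)
```

View pics/s14.png

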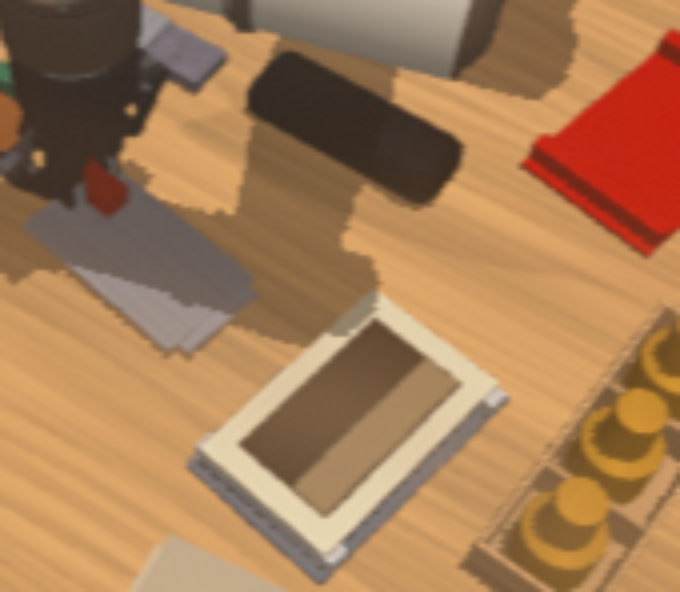

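The print sits on the carrier and the lifter is clear. Raise and return toward the pad.

```bash
python3 -m jog '[[[0,0,-20,0],[0,0,-45,0],[20,0,-65,0],[60,0,-70,0],[105,0,-70,0]]]' 12; python3 -c "
from h import *
move([474,-358,125],87)"
```

```text
clock: 30.95
position: [541.5, -122.1, 286.3]
ee_rot: [-0.643, 0.766, -0.002, 0.002]
contact_force: [0.4, -0.7, -1.6]
gripper_width: 19.1
t 30.95 tcp [ 541.5 -122.1  286.3] jaw yaw 170.1 tilt 0.31 w 19.1 F [ 0.4 -0.7 -1.6] j [ 0.07  0.38 -0.33  0.   -0.86 -0.25]
shift [244.   25.8   6.3] spin 83.1 (or -96.9)
```

```bash
python3 -m jog '[[[45,5,0,9],[90,10,1,18],[135,15,2,28],[180,20,4,37],[215,25,6,46]]]' 12; python3 -c "
from h import *
move([474,-358,125],87)"
```

```text
clock: 31.58
position: [479.4, -331.0, 280.2]
ee_rot: [-0.29, 0.957, -0.001, 0.002]
contact_force: [-0.4, -0.0, -1.7]
gripper_width: 19.2
t 31.57 tcp [ 479.4 -331.   280.2] jaw yaw 123.7 tilt 0.33 w 19.2 F [-0.4 -0.  -1.7] j [-0.33  0.43 -0.26 -0.   -0.87 -0.66]
shift [ 19.5 -19.5   0.2] spin 36.7 (or -143.3)
```

```bash
python3 -m jog '[[[8,-8,0,9],[14,-14,0,18],[19,-19,0,28],[19.5,-19.5,0,36],[19.5,-19.5,0,36.7]]]' 12
python3 - <<'E'
from h import *
im,d=arm.get_image("scene");cv2.imwrite("pics/scene15.png",im)
cv2.imwrite("pics/s15.png",cv2.resize(im[80:230,80:230],None,fx=4,fy=4))
move([474,-358,51.5],87)
E
```

```text
clock: 32.2
position: [474.1, -358.0, 280.0]
ee_rot: [0.025, 1.0, -0.001, 0.003]
contact_force: [-0.3, -0.1, -1.5]
gripper_width: 19.2
t 32.25 tcp [ 474.2 -357.9  280.1] jaw yaw 87.1 tilt 0.33 w 19.2 F [-0.4 -0.4 -2.1] j [-0.37  0.45 -0.23 -0.   -0.88 -1.25]
shift [ 0.6 -0.1 73.6] spin 0.1 (or -179.9)
```

View pics/s15.png

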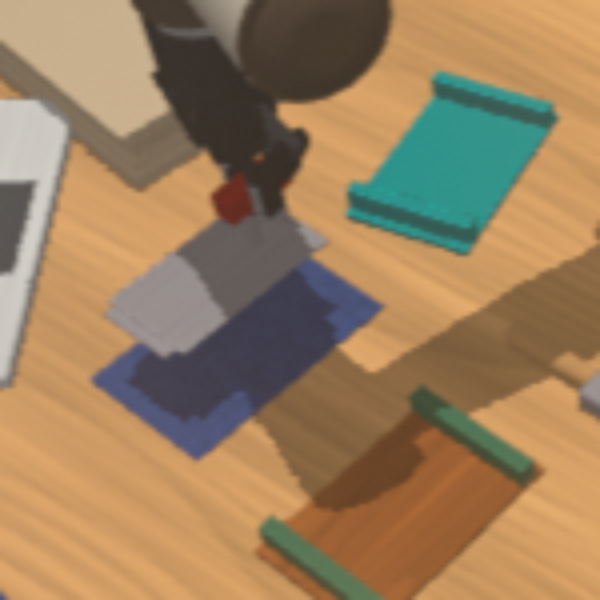

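The lifter (crop 215,290) hangs above the blue pad, along it. Lower, slowly at the end.

```bash
python3 -m jog '[[[0,0,20,0],[0,0,40,0],[0,0,56,0],[0,0,67,0],[0.5,0,71,0]]]' 12; python3 -m jog '[[[0,0,1,0],[0,0,2,0],[0,0,2.8,0],[0,0,2.8,0],[0,0,2.8,0]]]' 12; python3 -c "
from h import *
move([474,-358,51.5],87)"
```

```text
clock: 32.88
position: [474.1, -357.9, 208.5]
ee_rot: [0.025, 1.0, -0.0, 0.002]
contact_force: [-0.2, 0.1, -1.5]
gripper_width: 19.3
clock: 33.5
position: [474.4, -358.0, 206.7]
ee_rot: [0.024, 1.0, -0.001, 0.003]
contact_force: [-1.2, 0.6, 6.1]
gripper_width: 19.2
t 33.50 tcp [ 474.4 -358.   206.7] jaw yaw 87.2 tilt 0.36 w 19.2 F [-1.2  0.6  6.1] j [-0.37  0.54 -0.3  -0.   -0.72 -1.24]
shift [0.4 0.  0.2] spin 0.2 (or -179.8)
```

```bash
python3 -m jog '[[[0,0,-0.3,0],[0,0,-0.3,0],[0,0,-0.3,0],[0,0,-0.3,0],[0,0,-0.3,0]]]' 70; python3 -m jog '[[[0,0,-10,0],[0,0,-30,0],[0,0,-60,0],[0,0,-100,0],[0,0,-150,0]]]' 70; python3 -m jog '[[[30,0,-20,0],[60,0,-20,0],[90,0,-20,0],[100,-30,-20,0],[100,-60,-20,0]]]' 70
python3 - <<'E'
from h import *
for n in("top","scene"):
    im,d=arm.get_image(n);cv2.imwrite(f"pics/{n}16.png",im);np.save(n+"16.npy",d)
move([474,-358,51.5],87)
E
```

```text
clock: 34.12
position: [474.4, -358.0, 206.8]
ee_rot: [0.024, 1.0, -0.001, 0.003]
contact_force: [-0.2, -0.0, 0.3]
gripper_width: 69.8
clock: 34.75
position: [473.1, -357.6, 358.1]
ee_rot: [0.025, 1.0, -0.001, 0.002]
contact_force: [0.6, -2.0, -0.4]
gripper_width: 70.2
clock: 35.38
position: [369.2, -412.9, 379.2]
ee_rot: [0.024, 1.0, -0.001, 0.003]
contact_force: [0.2, -0.6, 0.8]
gripper_width: 69.8
t 35.48 tcp [ 369.8 -414.4  378.4] jaw yaw 87.1 tilt 0.36 w 70.1 F [0.3 1.1 0. ] j [-0.55  0.29 -0.21 -0.   -1.07 -1.07]
shift [-100.2   62.   172.3] spin 0.1 (or -179.9)
```

View pics/top16.png

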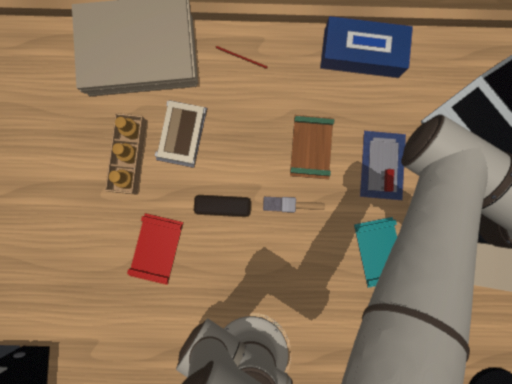

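View pics/scene16.png

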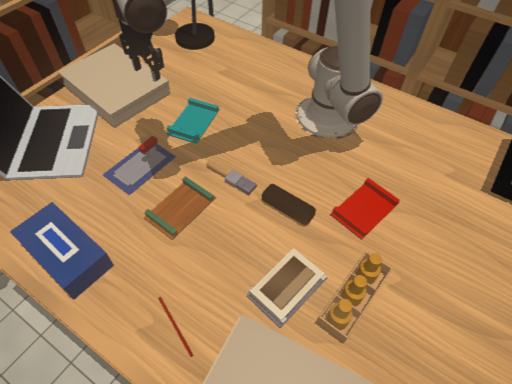

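The top view shows the print on the carrier (181,133), the lifter on the pad (383,165), three weights in the crate (126,128 / 123,152 / 120,178), and the case and brush where they were. Check in numbers.

Run:
```python
from h import *
def pose(n,f,m,z,tag,roi):
    x,y,w,h=roi;mm=np.zeros((384,512),np.uint8);mm[y:y+h,x:x+w]=m[y:y+h,x:x+w]
    k,l,st,_=cv2.connectedComponentsWithStats(mm);i=1+st[1:,4].argmax()
    p=np.argwhere(l==i)[:,::-1]
    r=cv2.minAreaRect(ray(n,p,z)[:,:2].astype(np.float32));print(n,f,tag,np.round(r[0],1),np.round(r[1],1),"%.1f"%r[2])
for f in("0","16"):
  for n in("top","scene"):
    im=cv2.imread(f"pics/{n}{f}.png");H,S,V=[a.astype(int) for a in cv2.split(cv2.cvtColor(im,cv2.COLOR_BGR2HSV))]
    c=dict(top=(150,95,60,80),scene=(240,240,95,90))[n];p=dict(top=(355,125,52,78),scene=(95,130,95,70))[n]
    if f=="16":
        B=im[...,0].astype(int);pose(n,f,(S<95)&(S>25)&(V>160),30,"print",c)
        P=cloud(n,np.load(n+"16.npy"))
        pose(n,f,(S<75)&(V>75),6,"lifter",p)
        q={'top':[(126,128),(122,152),(119,178)],'scene':[(341,306),(356,285),(373,261)]}[n]
        m=(P[...,2]>88)&(P[...,2]<106)&(S>130);k,l,st,cc=cv2.connectedComponentsWithStats(m.astype(np.uint8))
        for i in range(1,k):
            w=ray(n,cc[i],99)[0]
            if st[i,4]>30 and w[1]>250 and w[0]>0: print("knob",w.round(1))
    pose(n,f,V<60,38,"case",dict(top=(185,185,75,40),scene=(250,175,75,55))[n])
    pose(n,f,(S<70),10,"brush",dict(top=(258,192,45,25),scene=(215,165,50,35))[n])
P=cloud("scene",np.load("scene16.npy"));print([P[v,u].round(1).tolist() for u,v in[(265,285),(310,270),(285,310),(290,262)]])
```

```text
top 0 case [397.7  85.8] [147.4  49. ] 88.3
top 0 brush [404.7 -69.9] [41.6 89. ] 1.2Traceback (most recent call last):
  File "<stdin>", line 20, in <module>
  File "<stdin>", line 4, in pose
ValueError: attempt to get argmax of an empty sequence
```

Run:
```python
from h import *
def pose(n,f,m,z,tag,roi):
    x,y,w,h=roi;mm=np.zeros((384,512),np.uint8);mm[y:y+h,x:x+w]=m[y:y+h,x:x+w]
    k,l,st,_=cv2.connectedComponentsWithStats(mm)
    if k<2: return print(n,f,tag,"none")
    i=1+st[1:,4].argmax()
    p=np.argwhere(l==i)[:,::-1]
    r=cv2.minAreaRect(ray(n,p,z)[:,:2].astype(np.float32));print(n,f,tag,np.round(r[0],1),np.round(r[1],1),"%.1f"%r[2])
for n in("top","scene"):
    f="16";im=cv2.imread(f"pics/{n}{f}.png");H,S,V=[a.astype(int) for a in cv2.split(cv2.cvtColor(im,cv2.COLOR_BGR2HSV))]
    c=dict(top=(150,95,60,80),scene=(240,240,95,90))[n];p=dict(top=(355,125,52,78),scene=(95,130,95,70))[n]
    pose(n,f,(S<90)&(S>22)&(V>150),30,"print",c)
    pose(n,f,(S<75)&(V>75),6,"lifter",p)
    P=cloud(n,np.load(n+"16.npy"))
    m=(P[...,2]>88)&(P[...,2]<106)&(S>130);k,l,st,cc=cv2.connectedComponentsWithStats(m.astype(np.uint8))
    for i in range(1,k):
        w=ray(n,cc[i],99)[0]
        if st[i,4]>30 and w[1]>250 and w[0]>0: print("knob",w.round(1))
    if n=="top":
        a=cv2.imread("pics/top0.png")
        d=cv2.absdiff(a,im)[185:220,185:300].max(2);print("case/brush diff px",(d>30).sum(),d.max())
    else:
        print([P[v,u].round(1).tolist() for u,v in[(265,285),(310,270),(285,310),(290,262)]])
        im=cv2.resize(im[130:330,90:400],None,fx=2.5,fy=2.5);cv2.imwrite("pics/s16.png",im)
print(arm.read_state()["joint_vel"].round(3))
```

```text
top 16 print [601.4 211.3] [109.6 162.8] 81.0
top 16 lifter [ 527.2 -361.2] [ 83.8 151.1] 87.2
knob [601.9 346.4  99. ]
knob [533.6 348.7  99. ]
knob [463.  353.4  99. ]
case/brush diff px 0 9
scene 16 print [599.5 213.2] [109.9 161.4] 79.8
scene 16 lifter [ 529.  -357.5] [120.3 181.3] 86.1
knob [465.6 358.2  99. ]
knob [536.  353.2  99. ]
knob [604.2 351.   99. ]
[[636.2, 170.7, 28.5], [541.1, 240.0, 30.0], [661.6, 242.4, 31.4], [552.1, 189.1, 32.7]]
[ 0.033 -0.018 -0.038 -0.02  -0.005 -0.027]
```

Run:
```python
import cv2,numpy as np
im=cv2.imread("pics/scene16.png");cv2.imwrite("pics/s16p.png",np.hstack([cv2.resize(im[240:330,240:335],(400,380)),cv2.resize(im[130:200,95:180],(400,380))]))
```

```text
(no output)
```

View pics/s16p.png

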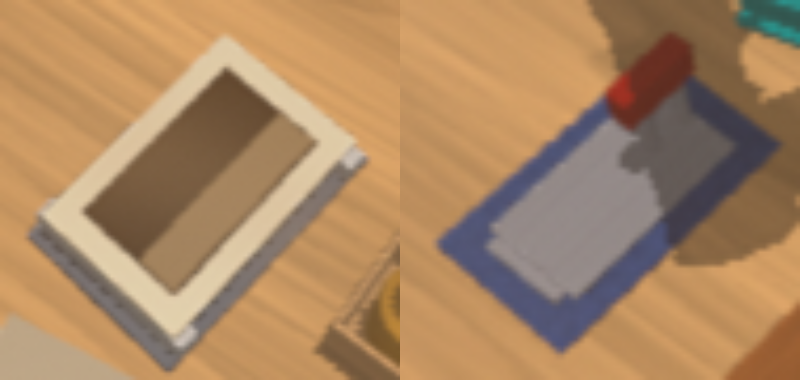

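The close crops show the print square on the battens and the lifter flat on its pad. Let the arm come to rest and hand in.

```bash
python3 -m jog '[[[0,0,0,0],[0,0,0,0],[0,0,0,0],[0,0,0,0],[0,0,0,0]]]' && python3 -c "
from bench import arm
print(arm.read_state()['contact_force']); print(arm.job_done())"
```

```text
clock: 36.1
position: [369.9, -414.2, 378.4]
ee_rot: [0.025, 1.0, -0.001, 0.003]
contact_force: [0.1, -0.4, -1.2]
gripper_width: 70.0
[ 0.09192517 -0.42023631 -1.18508756]
the job is handed in; nothing more can be done
None
```

I finished the task and handed it in at 36.1 s; the job gave no verdict, so this rests on my own last pictures.

**What I did:** I put both weights upright in cell0 and cell1. I slid the lifter under the print, carried it level to the carrier and set it down. I drew the lifter straight back, laid it on the pad, and moved the arm clear.

**Last checks:**

| Item | Result |
|---|---|
| Print | At about (600, 212) mm against a carrier centre of (600.3, 210.5), so about 1–3 mm off. Yaw about 80–81° against 80°. |
| Lifter | Flat and about 3–5 mm from the pad centre. |
| Weights | The knobs of all three are at the cell centres at stored height. |
| weight_c | Measures within 1 mm of its starting position. |
| Case and brush | The top view shows no pixel change in their region. |

**Disagreements:**
- The two cameras differ by about 2–5 mm, mostly in y.
- The scene-view mask for the lifter took in the pad as well (120 × 181 mm), so its pose comes from the top view.
- In the final pictures the print mask took in some batten (110 mm measured instead of 100 mm), so its centre is only good to a few mm.

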